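# Close up the tea tray and lock its keeper leg

## Task

On the tea tray, slide the loose slatted board along its channel until it butts flush against the fixed slatted board. Then, with the cam lever still open, push the spring-loaded keeper leg in until the line across its top meets the edge of the collar, and while holding it there swing the cam lever closed against it; never close the lever with the leg off its mark. Finish still gripping the leg at its mark with the lever closed, do not let go, and leave the tableware where it stands.

Things in the scene. Friction and masses are not known exactly. Their poses are not given: they have to be found in the camera images.
- tray: Fixed cedar tea tray, 120 (x) by 272 (y) mm; origin on the table under the flush place of the loose board. Tray axes: x away from the robot (yaw within 0.25 rad), y left along the channel, z up. Floor top at z 10 mm; side rails, top z 24, leave a channel 104 mm wide (x -52..52). The leg's collar stands in front: x -85..-62, y -83..-45, top z 52 mm
- board: Loose slatted cedar board 100 x 100 x 16 mm, about 0.25 kg, in the channel right of the fixed board, gap 25 to 45 mm. Origin: centre of its underside (z 10 mm), axes as the tray's; flush when at tray y = 0. On top, centred, a cleat to hold it by: 64 (x) by 16 (y) mm, z 26..52 mm over the table. Until flush it blocks the leg's path
- leg_origin (a point): Aluminium keeper leg: bar on edge, 12 mm wide (y), z 14..44 mm, sliding along tray x in the collar at tray y -60 mm. This point is on its centre line at table height, in line with the rear (robot-side) face of its lug: tray x -160 mm when out, -115 mm at the mark. Bar from x -50 to +98 mm of this point
- leg (a joint): How far the leg is pushed in, m: 0 out (its spring returns it there), 0.045 at the mark, 0.060 end stop. The spring pushes back about 2 N at 0 and 5 N at the mark: the leg slides back if let go, the closed lever alone does not hold it
- fixed_edge (a point): Top right edge of the fixed slatted board, tray (0, 50, 26) mm. That board, 100 x 100 x 16 mm, fills y 50..150 mm of the channel
- lug (a point): Middle of the rear face of the leg's lug, an upright plate 6 mm thick (x 0..6 mm of the leg's origin) sticking out 46 mm to the left (+y) of the leg's centre line, z 14..44 mm; none on the right. A finger behind it pushes the leg away from the robot. Site 26 mm left of the centre line, z 29 mm
- squeeze (a point): Fixed point, tray (-128, -66, 34) mm: with the leg at its mark, the middle of the pinch of leg and closed lever, 24 mm wide (tray y -54 to -78). Fingers behind the lug, one each side of leg and open lever (over 50 mm apart), squeeze the lever closed onto the leg here
- leg_mark (a point): Middle of the dark line, 4 mm wide, across the leg's top, 30 mm ahead of the leg's origin, z 44 mm
- collar_edge (a point): Robot-side edge of the collar above the leg, tray (-85, -60, 44) mm; the leg is at its mark when the line lies under this edge
- lever (a joint): Cam lever, rad: 0 closed (along the leg's right side), starts open at 0.30 to 0.42, stop 0.45. Dark bar 55 mm long, 10 mm thick, z 18..44 mm, on an upright pin at tray (-80, -73) mm, pointing back to the robot; its free end swings out to the right (-y). Stays where left; 2 to 3 N near its end turns it
- lever_tip (a point): Free end of the lever, middle of its thickness, 55 mm from the pin, z 44 mm
- cup_a: Amber glass cup, 64 mm wide, 75 mm high, on the fixed board; leave alone. Origin: centre of its foot
- cup_b: Like cup_a, on the table to the right of the collar; leave alone
- strainer: Steel strainer spoon 170 mm long, lying beyond the tray; leave alone. Origin near its middle, on the table
- dish: Blue ceramic dish, 112 mm wide, 26 mm high, in front of the tray on the left; leave alone. Origin: centre of its foot
- canister: Closed steel canister, 72 mm wide, 110 mm high, left of the tray; leave alone. Origin: centre of its foot
- kettle: Electric kettle on its base, 170 mm wide, 222 mm high, at the far left of the table, fixed; leave alone. Origin: centre of its foot
Things that resemble listed ones, but are neither listed nor needed, are in the scene too. Leave any blue or green look-alike of the board alone.

How it is judged (in metres and radians):
On the way, in this order (a step that is already met when the one before it is completed fails the run):
1. the loose board is butted flush against the fixed board, the leg still out (y of board in the frame of tray above -0.003 m and z of board in the frame of tray below 0.014 m and angle between the y axis of board and the y axis of tray, either way round below 0.06 rad and value of joint leg below 0.02 m), for 0.2 s.
2. the leg is held at its mark by the fingers, the lever still open (value of joint leg between 0.041 and 0.049 m and value of joint lever above 0.15 rad and contact force between the fingers and leg above 0.5 N), for 0.2 s.
3. the lever is closed with the leg held at its mark (value of joint leg between 0.041 and 0.049 m and contact force between the fingers and leg above 2 N and value of joint lever below 0.08 rad), for 0.2 s.
At the end, for the whole second after the job is handed in: The program ends holding: the fingers press the leg with over 2 N, the leg is within 4 mm of its mark (leg 0.041 to 0.049) and still, the lever is within 0.08 rad of closed, and the loose board lies flat, square (0.06 rad) and within 3 mm of the fixed board (all of step 3 and y of board in the frame of tray above -0.003 m and z of board in the frame of tray below 0.014 m and angle between the y axis of board and the y axis of tray, either way round below 0.06 rad and linear speed of board below 0.02 m/s and velocity of joint leg between -0.01 and 0.01 m/s); the arm keeps its last pose, push and grip.
It fails at once if the lever is closed while the leg is off its mark (value of joint lever below 0.1 rad and (value of joint leg below 0.035 m or value of joint leg above 0.055 m)).
It fails at once if tableware is shifted by more than 25 mm (distance of any of cup_a, cup_b, strainer, dish, canister from where it was at the start of the episode above 0.025 m).
It fails at once if a cup or the canister is tipped (angle between any of cup_a, cup_b, canister's own z axis and vertical above 0.5 rad).
It also fails if it takes over 42 s, if anything falls off the work surface, if the arm or the gripper's body presses on something with over 40 N, if the wrist force passes 120 N, or if a joint passes its speed limit or range.

## Robot

A 6-joint arm with a two-finger parallel gripper is mounted at the origin on the work surface. World frame = base frame: x ahead of the robot, y to its left, z up, the work surface at z = 0. Lengths are in mm, angles in rad, forces in N, time in s.
With the tool pointing down it reaches from about 275 to 825 mm from the base axis. Payload 5.2 kg.
Tool frame: the origin (TCP) lies at the very end of the fingers, on their centre line; the grasp point (between the pads) lies 19 mm behind it; z points along the fingers, y is the line along which they close (so a half turn about z gives the same grasp; the last joint's range is limited). The gripper opens to 93 mm and grips with 3 to 60 N. Pads are 15 mm wide; open, the fingers measure 128 mm over their backs; the gripper's body (75 mm by 188 mm) begins 65 mm behind the grasp point.
Start: joints at [-1.402, 0.259, 1.535, -0, 1.348, -0.203], TCP at [199.832, -512.418, 218.653] pointing down, gripper open.
Joint ranges: [-3.14, 3.14], [-0.91, 2.08], [0.19, 2.58], [-1.22, 4.36], [0.22, 2.71], [-3.12, 3.12]. Speed limits (rad/s): [2.57, 2.57, 3.14, 3.14, 3.14, 3.14].

## Interface

Orientations are given as [roll, pitch, yaw] about the fixed x, y, z axes, in that order (R = Rz(yaw) Ry(pitch) Rx(roll)).
In Python, from bench import robot gives the robot as it stands. The module is installed in compiled form; this text tells all that it offers. Calls block until the motion is done:
- robot.move_ptp(position, orientation): joint-space move of the TCP to a pose.
- robot.move_linear(position, ori=None, speed=150, f_stop=None): straight line of the TCP; ori=None keeps the orientation; speed is the mean speed in mm/s. With f_stop (N) it stops when the force on the tool has changed by that much, and returns True; else False.
- robot.move_j(angles): joint-space move.
- robot.move_gripper(opening): opening from 0.0 (shut) to 1.0 (fully open); the grip force is fixed at half the most; returns when the fingers have stopped.
- robot.sleep(seconds).
- robot.inverse_kinematics(position, orientation): joint angles nearest the present ones, or None.
- robot.get_image(name): name is "scene" or "side" or "wrist"; returns a dict with "img" (400x640x3 uint8, blue, green, red), "fovy" (degrees; the focal length in pixels is half the picture's height over the tangent of half this angle, whatever the lens; pixels are square), "cx", "cy" (the principal point, pixels), "eye" and "orientation" of the camera in the world. Camera axes: x right, y down, z forward; pixel columns grow to the right and rows downward; lengths in mm; the calibration is good to about 2 mm. The wrist camera is an equidistant fisheye: a pixel r from the principal point sees the ray r / f radians off the axis. A picture is of the moment at which its call begins. There is no depth.
A pose or a line that the arm cannot do raises robot.MotionError and nothing moves.
- robot.hand_in(): hands the job in; it is judged then, once.
Readings, each from a call of its own:
- robot.current_t(): time.
- robot.current_qpos(): joint angles.
- robot.current_joint_vel(): joint speeds.
- robot.current_joint_efforts(): joint torques, N m.
- robot.current_tcp_pos(): TCP position.
- robot.current_eef_rot(): TCP orientation.
- robot.current_contact_force(): force on the tool from outside, world axes, zero at the start.
- robot.current_ft_torque(): the same for the moment, N m.
- robot.current_gripper_width(): opening from 0.0 (shut) to 1.0 (fully open).
- robot.current_finger_force(): force on a finger pad.
Only numpy, scipy, OpenCV 4.12 (cv2) and the standard library are available. Lean on these libraries where they do the work, as an engineer would, in place of code of your own. Each camera call takes 0.05 s, during which the arm holds its last target. There are 200 camera calls.

## Working session

There is one attempt and no reset: what is moved stays moved. The work goes in short steps, each a Python script; the robot and the scene stay as the last script left them, time stands still between calls to the robot, and variables do not carry over. Pictures are saved under pics/ and viewed, at most 10 in all, crops included, and the job is handed in when it is done.

```bash
mkdir -p pics; ls; python3 - <<'E'
from bench import robot
import cv2,pickle
d={}
for n in("scene","side","wrist"):
    r=robot.get_image(n); d[n]=r; cv2.imwrite(f"pics/{n}0.png",r["img"])
    print(n,{k:r[k] for k in r if k!="img"})
pickle.dump(d,open("im0.pkl","wb")); print(robot.current_t(),robot.current_eef_rot())
E
```

```text
pics
scene {'fovy': 53.07751844840403, 'cx': 320.7890610174802, 'cy': 197.78044234129854, 'eye': array([1101.5099611 , -228.17032049, 1153.95505046]), 'orientation': array([-2.59030208, -0.00552782,  0.952597  ])}
side {'fovy': 52.27584975904906, 'cx': 317.57073388702906, 'cy': 209.22293685195902, 'eye': array([ 61.44541483, 763.11916043, 716.7664594 ]), 'orientation': array([-2.27483112, -0.01631475, -2.43607003])}
wrist {'fovy': 65.70646984690485, 'cx': 317.1749947042364, 'cy': 196.2082104432638, 'eye': array([ 262.90249013, -488.46409764,  383.19760367]), 'orientation': array([ 2.89630201e+00,  1.67503092e-03, -1.19862543e+00])}
0.15 [-3.14023813e+00 -3.01831112e-04  3.71865667e-01]
```

View pics/scene0.png

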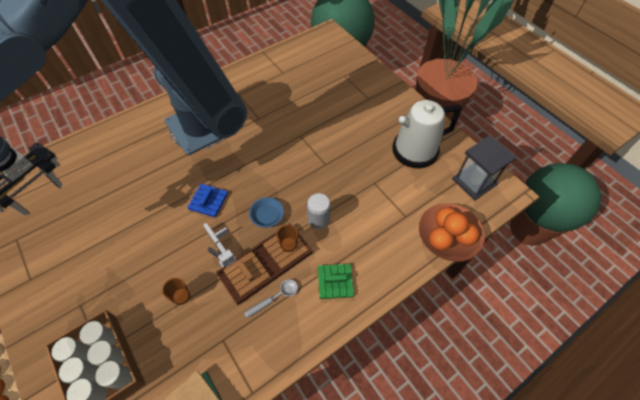

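View pics/side0.png

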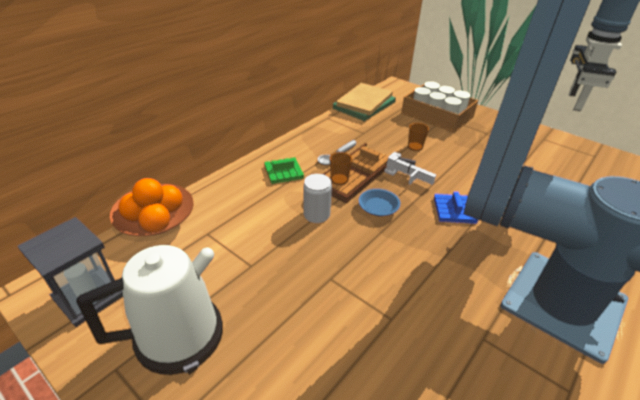

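The scene view shows the tray around (265,265), the loose board at about (243,272), and cup_a at (288,238). The leg and collar lie between (208,228) and (225,262), and cup_b is at (176,290). I'll get rough positions from this view, then look from the wrist camera above the tray.

```bash
cat > h.py <<'E'
import numpy as np, cv2
from scipy.spatial.transform import Rotation as Rn
def cam(r):
    return np.array(r["eye"]),Rn.from_euler("xyz",r["orientation"]).as_matrix(),200/np.tan(np.radians(r["fovy"])/2)
def cast(r,uv,z,fish=False):
    """pixel -> world point on plane z"""
    e,R,f=cam(r); p=np.array([uv[0]-r["cx"],uv[1]-r["cy"]])/f
    if fish:
        t=np.hypot(*p); d=np.array([*(p*np.sinc(t/np.pi)**1),np.cos(t)])
    else: d=np.array([*p,1.])
    d=R@d; return e+d*(z-e[2])/d[2]
def proj(r,P,fish=False):
    e,R,f=cam(r); c=R.T@(np.array(P,float)-e)
    if fish:
        h=np.hypot(c[0],c[1]); k=np.arctan2(h,c[2])/max(h,1e-9)
        return np.array([r["cx"]+f*k*c[0],r["cy"]+f*k*c[1]])
    return np.array([r["cx"]+f*c[0]/c[2],r["cy"]+f*c[1]/c[2]])
E
python3 - <<'E'
from h import *; import pickle
d=pickle.load(open("im0.pkl","rb")); r=d["scene"]
for n,uv,z in [("leg end",(208,228),44),("leg collar",(230,262),50),("tray R near",(219,270),24),("tray R far",(236,300),24),("tray L",(311,250),24),("dish",(267,212),20),("cupb",(176,292),37),("cupa",(288,238),60)]:
    print(n,cast(r,uv,z).round())
w=d["wrist"]; e,R,f=cam(w)
from bench import robot
T=Rn.from_euler("xyz",robot.current_eef_rot()).as_matrix()
print("cam in tool",T.T@(e-robot.current_tcp_pos()),"\n",(T.T@R).round(3))
E
```

```text
leg end [ 437. -177.   44.]
leg collar [ 579. -176.   50.]
tray R near [ 570. -214.   24.]
tray R far [ 679. -217.   24.]
tray L [675.  46.  24.]
dish [480.   7.  20.]
cupb [ 564. -346.   37.]
cupa [616.   3.  60.]
cam in tool [  67.39139455    0.78434976 -165.14910121] 
 [[ 0.    -0.97  -0.243]
 [ 1.     0.    -0.   ]
 [ 0.    -0.243  0.97 ]]
```

```bash
python3 - <<'E'
from bench import robot
import cv2,pickle,numpy as np
robot.move_ptp([545,-140,210],[np.pi,0,0])
r=robot.get_image("wrist"); pickle.dump(r,open("w1.pkl","wb")); cv2.imwrite("pics/w1.png",r["img"])
print(robot.current_t(),robot.current_qpos(),r["eye"])
E
```

```text
2.0417 [-4.51248935e-01  2.87224205e-01  1.51764534e+00 -2.88682535e-04
  1.33663290e+00  1.12080253e+00] [ 612.50753463 -141.34085703  375.25623155]
```

View pics/w1.png

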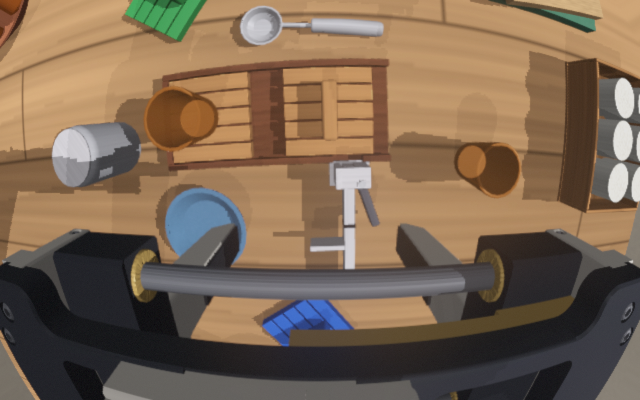

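The wrist view shows the fixed board's right edge near x=252, the loose board spanning x 284–375 and the cleat at x≈330, y 80–137. The collar is at (352,175), the lever runs from (362,185) to (375,222), and the lug is at (325,243). I'll zoom in for exact pixels.

```bash
python3 - <<'E'
import cv2,pickle
r=pickle.load(open("w1.pkl","rb"))
c=r["img"][52:272,235:395]; c=cv2.resize(c,None,fx=3.6,fy=2.7*1,interpolation=cv2.INTER_CUBIC) if 0 else cv2.resize(c,None,fx=2.7,fy=2.7,interpolation=cv2.INTER_CUBIC)
for i in range(0,160,20): cv2.putText(c,str(235+i),(int(i*2.7),8),0,.3,(255,0,0)); cv2.line(c,(int(i*2.7),8),(int(i*2.7),14),(255,0,0),1)
for j in range(0,220,20): cv2.putText(c,str(52+j),(0,int(j*2.7)+4),0,.3,(255,0,0)); cv2.line(c,(20,int(j*2.7)),(26,int(j*2.7)),(255,0,0),1)
cv2.imwrite("pics/w1c.png",c)
E
```

```text
(no output)
```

View pics/w1c.png

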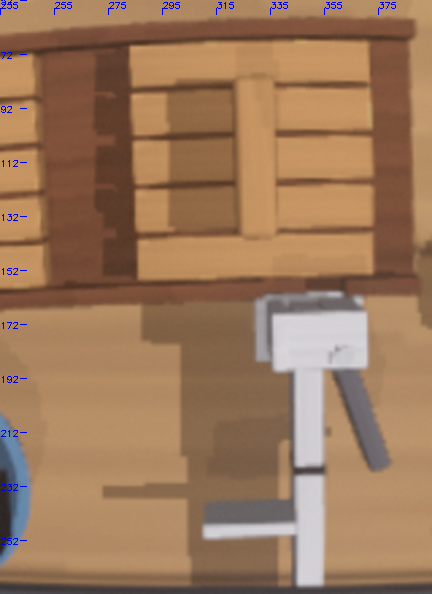

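The zoom shows clear top edges: the bar from (344,189) to (355,269), the dark line at y≈226, the lug top at y 246–251, the collar edge at y≈189, and the cleat and board edges. I'll cast these onto planes at their known heights.

```bash
cat > m.py <<'E'
from h import *; import pickle
r=pickle.load(open("w1.pkl","rb"))
W=lambda c,z: cast(r,(235+c[0]/2.7,52+c[1]/2.7),z,True)[:2]
pts={"legL1":((295,372),44),"legL2":((298,583),44),"legR1":((323,372),44),"legR2":((324,583),44),
"mark":((310,470),44),"lugtopRearL":((204,540),44),"lugtopRearR":((295,535),44),"lugFrontL":((204,527),44),
"colBL":((273,370),52),"colBR":((367,370),52),"colTL":((273,314),52),"colTR":((365,310),52),
"cleatTL":((238,77),52),"cleatTR":((274,77),52),"cleatBL":((242,238),52),"cleatBR":((277,236),52),
"bLT":((130,45),26),"bLB":((137,279),26),"bRT":((370,40),26),"bRB":((374,276),26),
"fT":((38,55),26),"fB":((43,285),26),"tip":((379,467),44),"railRT":((413,20),24),"railRB":((419,276),24)}
P={k:W(*v) for k,v in pts.items()}
E
python3 - <<'E'
from m import *
for k in P: print(k,P[k].round(1))
a=lambda u,v:np.degrees(np.arctan2(*(P[v]-P[u])[::-1])).round(2)
for u,v in [("legL2","legL1"),("legR2","legR1"),("cleatBL","cleatTL"),("cleatBR","cleatTR"),("bLB","bLT"),("bRB","bRT"),("fB","fT"),("railRB","railRT"),("bLB","bRB"),("bLT","bRT")]: print(u,v,a(u,v))
E
```

```text
legL1 [ 536.7 -171.3]
legL2 [ 440.9 -175.2]
legR1 [ 536.7 -182.8]
legR2 [ 440.7 -186.9]
mark [ 494.4 -178.6]
lugtopRearL [ 462.3 -133.8]
lugtopRearR [ 464.5 -173.1]
lugFrontL [ 468.4 -133.8]
colBL [ 539.4 -161.8]
colBR [ 539.4 -199.6]
colTL [ 561.8 -161.5]
colTR [ 563.7 -197.9]
cleatTL [ 654.1 -147.7]
cleatTR [ 654.2 -161.4]
cleatBL [ 591.6 -149.3]
cleatBR [ 592.4 -162.8]
bLT [ 671.7 -103.6]
bLB [ 572.8 -105.8]
bRT [ 674.7 -203.2]
bRB [ 574.4 -206. ]
fT [669.1 -64.7]
fB [570.8 -65.3]
tip [ 495.4 -208.2]
railRT [ 685.  -222.2]
railRB [ 574.6 -226.1]
legL2 legL1 2.34
legR2 legR1 2.42
cleatBL cleatTL 1.46
cleatBR cleatTR 1.27
bLB bLT 1.29
bRB bRT 1.58
fB fT 0.37
railRB railRT 2.05
bLB bRB -89.09
bLT bRT -88.23
```

Everything agrees. The tray yaw is about 0.03 rad and its origin about (622.3,-114.6). The board is at tray y≈-39.6, which fits the 25–45 mm gap, and the cleat measures 62×14 mm. Next I'll grip the cleat and slide the board.

```bash
cat >> h.py <<'E'
TH=0.03; O=np.array([622.3,-114.6])
ex=np.array([np.cos(TH),np.sin(TH)]); ey=np.array([-ex[1],ex[0]])
def tw(x,y,z): return [*(O+x*ex+y*ey),z]
def wt(p): d=np.array(p[:2])-O; return np.round([d@ex,d@ey,p[2]],1)
ORI=[np.pi,0,TH]
E
python3 - <<'E'
from bench import robot
from h import *; import pickle
robot.move_gripper(0.6)
robot.move_ptp(tw(0.5,-40,90),ORI)
print(robot.move_linear(tw(0.5,-40,29.5),speed=80,f_stop=10), wt(robot.current_tcp_pos()))
robot.move_gripper(0.0)
print("width",robot.current_gripper_width()*93, robot.current_finger_force())
print(robot.move_linear(tw(0.5,-8,29.5),speed=60,f_stop=15), wt(robot.current_tcp_pos()),robot.current_contact_force())
print(robot.move_linear(tw(0.5,10,29.5),speed=30,f_stop=10), wt(robot.current_tcp_pos()),robot.current_contact_force())
r=robot.get_image("wrist"); pickle.dump(r,open("w2.pkl","wb")); cv2.imwrite("pics/w2.png",r["img"])
print(robot.current_t(),wt(robot.current_tcp_pos()))
E
```

```text
False [  0.9 -40.2  29.7]
width 15.574382427751083 30.000189542770386
False [ 0.5 -6.3 29.6] [-1.14626626  4.45941982  3.25537967]
True [ 1.   1.6 29.6] [-0.21686336 -1.90069301  2.93202537]
6.25 [ 1.   1.6 29.6]
```

View pics/w2.png

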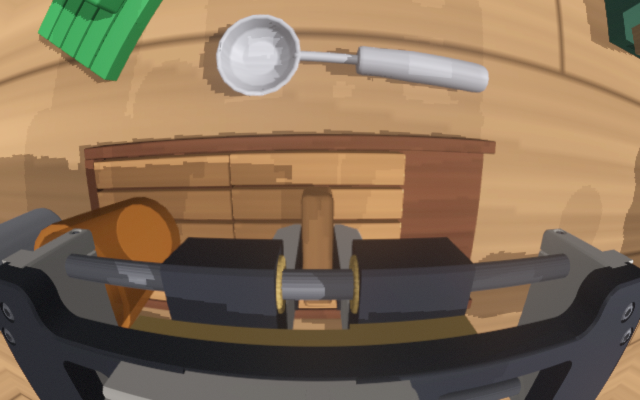

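The wrist view shows the loose board's seam closed against the fixed board at x≈232, with the 10 N stop reached at tray y≈1.6. I'll release, lift, recheck from above the leg, then descend behind the lug.

```bash
python3 - <<'E'
from bench import robot
from h import *; import pickle
robot.sleep(0.3)
robot.move_gripper(0.4)
robot.move_linear(tw(0.5,1.6,90),speed=150)
robot.move_gripper(0.75)
robot.move_ptp(tw(-190,-70,110),ORI)
r=robot.get_image("wrist"); pickle.dump(r,open("w3.pkl","wb")); cv2.imwrite("pics/w3.png",r["img"])
print(robot.current_t(),wt(robot.current_tcp_pos()),robot.current_gripper_width()*93)
for n,p in dict(seam=(0,50,26),mark=(-130,-60,44),lug=(-160,-14,44),col=(-85,-64,52)).items(): print(n,proj(r,tw(*p),True).round())
E
```

```text
9.3 [-188.5  -70.3  110.3] 69.56153051509143
seam [179.  -6.]
mark [302. 132.]
lug [243. 172.]
col [307.  71.]
```

View pics/w3.png

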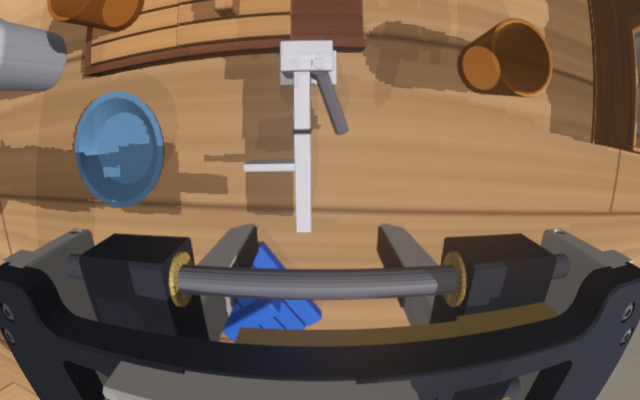

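The line is at (302,131), where I predicted (302,132), so the calibration holds. The lever is open and the board seam is closed. Next I'll descend and find the lug by touch.

```bash
python3 - <<'E'
from bench import robot
from h import *
robot.move_linear(tw(-190,-70,15),speed=100)
robot.sleep(0.2); f0=np.array(robot.current_contact_force())
print(wt(robot.current_tcp_pos()),f0)
hit=robot.move_linear(tw(-150,-70,15),speed=20,f_stop=1.5)
f=np.array(robot.current_contact_force()); print(hit,wt(robot.current_tcp_pos()),f-f0)
robot.sleep(0.2); print(wt(robot.current_tcp_pos()),np.array(robot.current_contact_force())-f0,robot.current_t())
r=robot.get_image("wrist"); cv2.imwrite("pics/w4.png",r["img"])
E
```

```text
[-189.6  -70.3   15.6] [-0.21187359  0.51309053 -0.22808786]
True [-169.   -69.8   14.6] [-2.02653768 -1.78263207  0.40481674]
[-169.5  -69.5   14.3] [ 0.57326019 -1.11947948  0.62546036] 11.9333
```

View pics/w4.png

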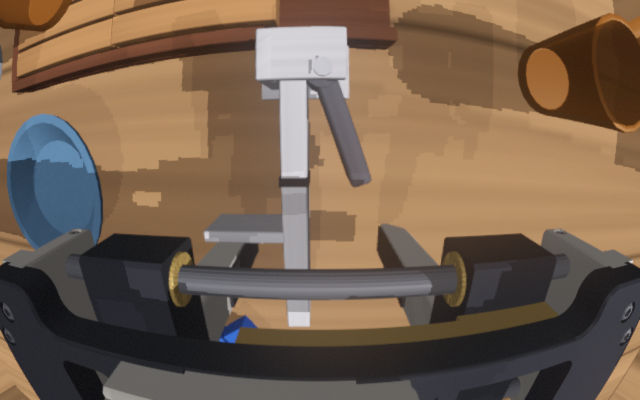

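The left finger is now just behind the lug at (235,240), and the force readings carry 1–2 N of noise. I'll advance in small steps and average the force.

```bash
cat >> h.py <<'E'
def favg(robot,n=10):
    F=[]
    for _ in range(n): robot.sleep(0.02); F.append(robot.current_contact_force())
    return np.mean(F,0).round(2)
E
python3 - <<'E'
from bench import robot
from h import *
for x in (-170,-168,-166,-164,-160,-155):
    robot.move_linear(tw(x,-70,15),speed=20)
    print(x,wt(robot.current_tcp_pos()),favg(robot))
r=robot.get_image("wrist"); cv2.imwrite("pics/w5.png",r["img"][100:300,170:420]); import pickle; pickle.dump(r,open("w5.pkl","wb"))
print(robot.current_t())
for u,v in (((0,0),)*0 or ()): pass
# mark: dark row profile along the bar
e=proj(r,tw(-85,-60,44),True); s=proj(r,tw(-150,-60,44),True); print(e,s)
for x in np.arange(-140,-84,1.): 
    c=proj(r,tw(x,-60,44),True); print(int(x),int(r["img"][int(round(c[1])),int(round(c[0]))].mean()),end="; ")
E
```

```text
-170 [-170.  -70.   15.] [ 0.24  0.06 -0.07]
-168 [-168.3  -69.9   14.9] [-1.84 -0.02  0.89]
-166 [-166.1  -69.8   14.9] [-2.03  0.31  0.19]
-164 [-164.   -69.9   14.9] [-2.4   0.77 -0.27]
-160 [-159.9  -69.9   14.9] [-2.39  1.21 -0.27]
-155 [-154.9  -69.9   14.9] [-2.81  1.98 -0.62]
14.7833
[293.13842026 114.93374935] [295.39143394 253.54596917]
-140 168; -139 169; -138 169; -137 168; -136 168; -135 169; -134 168; -133 168; -132 168; -131 168; -130 169; -129 160; -128 153; -127 151; -126 151; -125 152; -124 152; -123 153; -122 153; -121 152; -120 152; -119 165; -118 169; -117 163; -116 60; -115 61; -114 60; -113 89; -112 166; -111 200; -110 219; -109 211; -108 208; -107 208; -106 208; -105 208; -104 208; -103 207; -102 207; -101 208; -100 208; -99 208; -98 208; -97 208; -96 209; -95 209; -94 209; -93 209; -92 209; -91 210; -90 209; -89 210; -88 210; -87 209; -86 209; -85 208;
```

Contact came at about tray x -168.5, giving the expected 2 N preload, and the force is rising as the spring should. I'll push on to just short of the mark and measure the line against the collar edge.

```bash
python3 - <<'E'
from bench import robot
from h import *; import pickle
for x in (-140,-128): 
    robot.move_linear(tw(x,-70,15),speed=30); print(x,wt(robot.current_tcp_pos()),favg(robot))
r=robot.get_image("wrist"); pickle.dump(r,open("w6.pkl","wb"))
print(robot.current_t())
for y in (-63,-60,-57):
  for x in np.arange(-106,-78,1.): 
    c=proj(r,tw(x,y,44),True); print(int(x),int(cv2.getRectSubPix(r["img"],(1,1),tuple(map(float,c))).mean()),end="; ")
  print()
for n,p in dict(col44=(-85,-60,44),col52=(-85,-60,52),colL=(-85,-45,52),colR=(-85,-83,52)).items(): print(n,proj(r,tw(*p),True).round(1))
c=cv2.resize(r["img"][60:260,190:420],None,fx=3,fy=3,interpolation=cv2.INTER_CUBIC)[:600]; cv2.imwrite("pics/w6.png",c)
E
```

```text
-140 [-139.9  -69.9   15. ] [-3.5   2.57  0.14]
-128 [-128.3  -69.8   14.9] [-4.49  2.61  0.52]
16.3667
-106 172; -105 173; -104 164; -103 156; -102 156; -101 158; -100 157; -99 158; -98 158; -97 157; -96 158; -95 158; -94 167; -93 174; -92 175; -91 175; -90 112; -89 71; -88 72; -87 75; -86 124; -85 188; -84 211; -83 210; -82 213; -81 212; -80 211; -79 210; 
-106 173; -105 173; -104 165; -103 157; -102 157; -101 157; -100 158; -99 158; -98 158; -97 158; -96 158; -95 159; -94 170; -93 175; -92 175; -91 175; -90 112; -89 70; -88 70; -87 74; -86 115; -85 184; -84 212; -83 210; -82 213; -81 212; -80 211; -79 210; 
-106 173; -105 172; -104 164; -103 156; -102 156; -101 156; -100 155; -99 156; -98 156; -97 156; -96 157; -95 157; -94 168; -93 174; -92 174; -91 168; -90 95; -89 69; -88 71; -87 75; -86 137; -85 187; -84 211; -83 211; -82 213; -81 213; -80 211; -79 210; 
col44 [293.9 175.1]
col52 [292.5 178.5]
colL [257.5 178.6]
colR [347.  178.5]
```

View pics/w6.png

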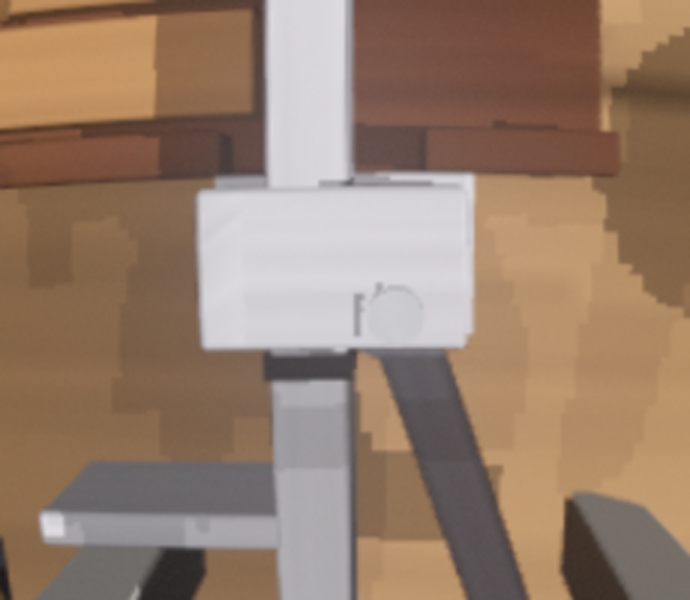

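The line's full 4 mm is visible at (293,181), with its centre about 4 mm short of the collar edge. That puts the leg at about 40.8 mm, and touch gives 40.3 mm. I'll advance 4.3 mm, hold, centre on the squeeze point and close in stages.

```bash
python3 - <<'E'
from bench import robot
from h import *; import pickle
X=-123.9
robot.move_linear(tw(X,-70,15),speed=15); print(wt(robot.current_tcp_pos()),favg(robot,15))
robot.move_linear(tw(X,-66,15),speed=15); print(wt(robot.current_tcp_pos()),favg(robot,15))
r=robot.get_image("wrist"); pickle.dump(r,open("w7.pkl","wb"))
for g in (0.55,0.42,0.34):
    robot.move_gripper(g); print(g,robot.current_gripper_width()*93,wt(robot.current_tcp_pos()),favg(robot,5),robot.current_finger_force())
r2=robot.get_image("wrist"); pickle.dump(r2,open("w8.pkl","wb"))
cv2.imwrite("pics/w78.png",np.hstack([cv2.resize(q["img"][120:300,200:400],None,fx=2,fy=2) for q in (r,r2)])[:600])
print(robot.current_t())
E
```

```text
[-124.3  -69.8   14.9] [-4.47  2.75  0.48]
[-123.7  -67.6   15.3] [-4.53 -2.52 -0.52]
0.55 51.392912352611475 [-125.1  -65.9   14.7] [-7.08  0.65  0.92] 3.7015216145664454
0.42 38.960901719707785 [-125.   -65.6   14.7] [-6.12  1.54  0.32] 3.485613946686499
0.34 32.08521618496575 [-125.   -65.6   14.7] [-6.22  1.36 -0.09] 3.449740217474755
19.475
```

View pics/w78.png

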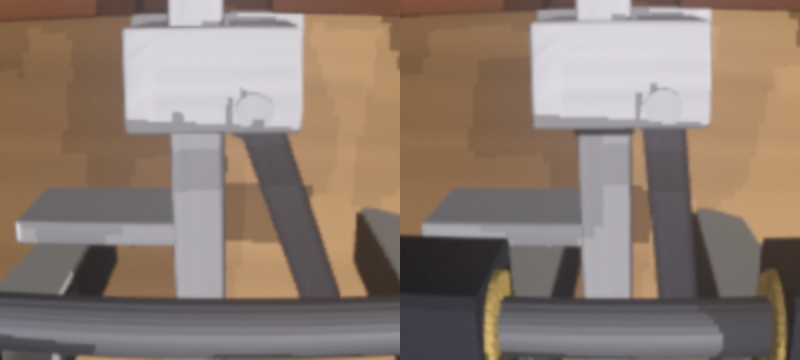

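In the left half the line is just under the collar edge with the lever open. In the right half about 1 mm of it shows at row ~185, so the leg is at about 44 mm with the lever partly closed. I'll nudge forward slightly and finish the squeeze.

```bash
python3 - <<'E'
from bench import robot
from h import *; import pickle
robot.move_linear(tw(-123.3,-66,15),speed=10); print(wt(robot.current_tcp_pos()),favg(robot,5))
robot.move_gripper(0.0); robot.sleep(0.4)
print(robot.current_gripper_width()*93,wt(robot.current_tcp_pos()),favg(robot,10),robot.current_finger_force(),robot.current_t())
r=robot.get_image("wrist"); pickle.dump(r,open("w9.pkl","wb"))
cv2.imwrite("pics/w9.png",cv2.resize(r["img"][0:300],None,fx=1.25,fy=1.25,interpolation=cv2.INTER_CUBIC))
E
```

```text
[-124.3  -65.6   14.7] [-5.75  1.79  0.17]
22.67126354575013 [-124.6  -64.6   14.7] [-6.25  5.62  1.96] 31.024160385131836 20.7
```

View pics/w9.png

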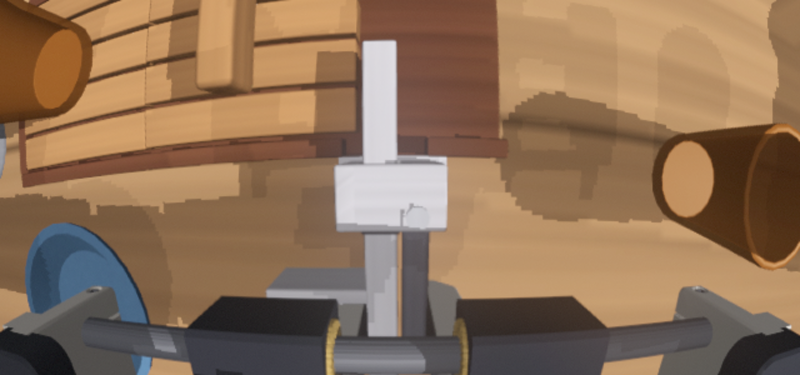

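The lever lies parallel to the leg at (415,280), with the line right at the collar edge (382,232). TCP plus contact offset puts the leg at about 44.5 mm, with a 31 N grip. The board seam at x≈148 is closed and the tableware hasn't moved. I'm handing in.

```bash
python3 -c "
from bench import robot
print(robot.hand_in())"
```

```text
the job is handed in; nothing more can be done
None
```

I handed the job in at about 21 s of the 42 s allowed: the board looks flush, the leg is gripped about 0.5 mm short of its mark by my estimate (4 mm allowed), the lever is closed, and the tableware in view is where it stood; no verdict came back.

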